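Set the electrode over the sample through the guard ring

TASK

At the x-y stage, slide the carrier by its upright knob until the small brass datum pin is centred under the guard ring and pause there for about a second, then slide it on until the round sample disc is centred under the ring. Then take the electrode by its square handle out of its stand and lower it upright through the middle of the ring, until its tip hovers about 6 mm above the disc. The electrode must never touch the ring, its bracket or anything on the stage; leave the other things on the bench alone, and finish while still holding the electrode there, centred and steady.

Things in the scene. Friction and masses are not known exactly. Their poses are not given: they have to be found in the camera images.
- stage: Grey stage base, 300 x 210 mm, fixed to the bench; highest slide rail 40 mm above the bench. Origin at bench level, 30 mm along the stage's -x axis from the ring axis. Stage axes: x runs from the knob's edge towards the column (roughly away from the robot, yaw within 0.25 rad of 0), z up.
- guide: Fixed bracket of the stage: a grey column 30 x 50 mm, 94 mm high, at the stage's far end, and from its top a 22 mm wide arm reaching back along the stage's -x; at its end, 112 mm from the column's axis, the white guard ring. Highest point 98 mm above the bench. Origin and axes are those of the stage.
- ring (a point): Centre of the guard ring's top face, on the axis of its vertical bore, 98 mm above the bench. Ring: outer diameter 42 mm, bore 24 mm, 14 mm thick (its underside is 84 mm above the bench, 20 mm above the sample disc's top).
- carrier: Dark anodised plate 160 x 120 mm, top 52 mm above the bench, on crossed slides: it moves along the stage's x and y (90 mm each), never turns, and stays where left (friction about 1.5 N a slide). Fixed on it: knob, datum pin, sample disc, a square steel and an oblong copper coupon. Both marks can reach the ring. Origin at bench level; axes as the stage's.
- knob (a point): Grip point of the carrier's knob, an upright aluminium post, round, 20 mm in diameter on the carrier's near edge, standing from 52 to 97 mm above the bench; the point is on its axis, 80 mm above the bench. Grip it from above, the fingers closing along the stage's y axis; there is free room on both sides.
- datum (a point): Centre of the top of the datum pin, a brass stud 10 mm in diameter standing 4 mm proud of the carrier, 56 mm above the bench.
- sample (a point): Centre of the top face of the sample disc, a steel disc 36 mm in diameter and 12 mm thick with a dark 8 mm burn spot at its centre; the top is 64 mm above the bench.
- holder: Electrode stand: grey block 60 x 60 mm, 85 mm high, fixed, with a vertical 12 mm through hole at its centre, in which the electrode stands. Origin at the centre of its underside. It stands to the left or to the right of the stage.
- electrode: Electrode, 120 mm long, about 0.1 kg: straight steel stem 8 mm thick, 75 mm long, blunt point; above it a square white ceramic handle 20 x 20 mm (z = 75 to 120 mm). Origin at the tip, z from tip to handle, x and y normal to the handle's flats. It starts upright in the stand, handle resting on the stand's top (tip 10 mm above the bench); it is free after a lift of 75 mm.
- tip (a point): The tip of the electrode's stem (the electrode's origin).
- jar: Bystander: closed jar 56 mm in diameter, 85 mm high, on the other side of the stage from the stand. Origin at the centre of its underside.
- brush: Bystander: hand brush lying on the bench to the left.
- spare_disc: Bystander: loose steel disc 38 mm in diameter, 20 mm high, on the bench to the right. Origin at the centre of its underside.
Mind the look-alikes: they are no part of the job. What is shaped like the electrode but pink is not meant.

How it is judged:
On the way, in this order (a step that is already met when the one before it is completed fails the run):
1. the datum pin is centred under the ring and the carrier rests there (horizontal distance between datum and ring below 0.004 m and linear speed of carrier below 0.01 m/s), for 0.5 s.
2. the sample disc is centred under the ring and the carrier rests there (horizontal distance between sample and ring below 0.005 m and linear speed of carrier below 0.01 m/s), for 0.2 s.
3. the electrode is held with its tip inside the ring's bore (horizontal distance between tip and ring below 0.012 m and z of tip in the frame of ring below -0.002 m and contact force between electrode and the fingers above 0.5 N), for 0.1 s.
At the end, for the whole second after the job is handed in: The electrode is held by the fingers, steady and upright within 0.07 rad, its tip within 4 mm of the ring's axis and 2 to 10 mm above the sample disc, touching neither ring nor disc, and the disc's centre is within 5 mm of the ring's axis (horizontal distance between tip and ring below 0.004 m and z of tip in the frame of sample between 0.002 and 0.01 m and angle between electrode's own z axis and vertical below 0.07 rad and linear speed of electrode below 0.01 m/s and horizontal distance between sample and ring below 0.005 m and contact force between electrode and the fingers above 0.5 N and contact force between electrode and guide below 0.05 N and contact force between electrode and carrier below 0.05 N); the arm keeps its last pose, push and grip.
It fails at once if the electrode touches the guard ring or its bracket (contact force between electrode and guide above 0.2 N).
It fails at once if the electrode touches the carrier, what is on it, or the rest of the stage (contact force between electrode and carrier above 0.2 N or contact force between electrode and stage above 0.2 N).
It fails at once if the jar, the brush or the spare disc is disturbed (distance of any of jar, brush, spare_disc from where it was at the start of the episode above 0.02 m).
It also fails if it takes over 58 s, if anything falls off the work surface, if the arm or the gripper's body presses on something with over 40 N, if the wrist force passes 120 N, or if a joint passes its speed limit or range.

ROBOT

A 6-joint arm with a two-finger parallel gripper is mounted at the origin on the work surface. World frame = base frame: x ahead of the robot, y to its left, z up, the work surface at z = 0. Lengths are in m, angles in rad, forces in N, time in s.
With the tool pointing down it reaches from about 0.275 to 0.875 m from the base axis. Payload 12.5 kg.
Tool frame: the origin (TCP) lies on the centre line of the jaws, within the pads' length; the fingertips stand r.finger_overhang ahead of it and the grasp point (between the pads) lies 3 mm ahead of it (r.finger_overhang is the distance from the TCP to the fingertips, in m); z points along the fingers, y is the direction in which the jaws open and shut (so a half turn about z gives the same grasp; the last joint's range is limited). The gripper opens to 85 mm and grips with 20 to 120 N. Pads are 22 mm wide; open, the fingers measure 114 mm over their backs; the gripper's body (76 mm by 85 mm) begins 54 mm behind the grasp point. The pads swing forward as they close: fully open they stand 13 mm farther back than shut.
Start: joints at [1.123, 0.351, 1.652, -0, 1.139, -0.085], TCP at [0.195, 0.514, 0.253] pointing down, gripper open.
Joint ranges: [-2.75, 2.75], [-0.79, 2.1], [0.01, 2.65], [-1.57, 4.71], [0.07, 3.14], [-2.87, 2.87]. Speed limits (rad/s): [2.22, 2.22, 2.79, 3.14, 3.14, 3.14].

INTERFACE

Orientations are given as a unit quaternion [x, y, z, w].
In Python, from cell import r, optics gives the robot as it stands. The module is installed in compiled form; this text tells all that it offers. Calls block until the motion is done:
- r.move_to(position, orientation): joint-space move of the TCP to a pose.
- r.move_linear(position, rot=None, vel=0.15): straight line of the TCP; rot=None keeps the orientation; vel is the mean speed in m/s.
- r.set_joints(angles): joint-space move.
- r.set_gripper(opening, squeeze=None): opening from 0.0 (shut) to 1.0 (fully open); squeeze is the grip in N (None keeps the last); returns when the fingers have stopped.
- r.sleep(seconds).
- r.inverse_kinematics(position, orientation): joint angles nearest the present ones, or None.
- optics.get_image(name): name is "side" or "top"; returns a dict with "pixels" (384x512x3 uint8, red, green, blue), "depth" (384x512 float32, m along the optical axis (not along the pixel's ray), 0 where there is no reading), "fx", "fy", "cx", "cy" (pixels), "camera_from_world" (4x4, takes a point from world to camera coordinates). Camera axes: x right, y down, z forward; pixel columns grow to the right and rows downward; lengths in m; the calibration is good to about 2 mm. A picture is of the moment at which its call begins.
A pose or a line that the arm cannot do raises r.PlanningError and nothing moves.
- r.hand_in(): hands the job in, once; it reports no verdict.
Readings, each from a call of its own:
- r.current_t(): time.
- r.current_q(): joint angles.
- r.current_qvel(): joint speeds.
- r.current_effort(): joint torques, N m.
- r.current_tool_pos(): TCP position.
- r.current_ee_rot(): TCP orientation.
- r.current_contact_force(): force on the tool from outside, world axes, zero at the start.
- r.current_torque(): the same for the moment, N m.
- r.current_opening(): opening from 0.0 (shut) to 1.0 (fully open).
Only numpy, scipy, OpenCV 4.12 (cv2) and the standard library are available. Lean on these libraries where they do the work, as an engineer would, in place of code of your own. Each camera call takes 0.05 s, during which the arm holds its last target. There are 200 camera calls.

## Working session

There is one attempt and no reset: what is moved stays moved. The work goes in short steps, each a Python script; the robot and the scene stay as the last script left them, time stands still between calls to the robot, and variables do not carry over. Pictures are saved under pics/ and viewed, about 8 in all and at most 12, crops included, and the job is handed in when it is done.

```bash
mkdir -p pics
python3 - <<'E'
from cell import r, optics
import cv2,numpy as np,pickle
for n in("top","side"):
    d=optics.get_image(n); pickle.dump(d,open(f"pics/{n}0.pkl","wb"))
    cv2.imwrite(f"pics/{n}0.png",cv2.resize(d["pixels"][:,:,::-1],(800,600),interpolation=cv2.INTER_CUBIC))
    T=np.linalg.inv(d["camera_from_world"]);print(n,d["fx"],d["fy"],d["cx"],d["cy"],T.round(3).tolist())
print(r.current_t(),r.finger_overhang,r.current_ee_rot())
E
```

```text
top 473.38892830307833 473.38892830307833 260.3793904715573 197.53082937281062 [[-0.025, -0.992, 0.123, 0.322], [-1.0, 0.023, -0.016, 0.048], [0.013, -0.124, -0.992, 1.548], [0.0, 0.0, 0.0, 1.0]]
side 404.55397331743234 404.55397331743234 257.14650391060604 196.39659962453297 [[-0.866, -0.269, 0.423, 0.031], [-0.501, 0.486, -0.717, 0.852], [-0.012, -0.832, -0.555, 0.717], [0.0, 0.0, 0.0, 1.0]]
0.1 0.022 [ 1.80421979e-01  9.83589171e-01 -4.84517132e-04 -1.34951939e-04]
```

View pics/top0.png

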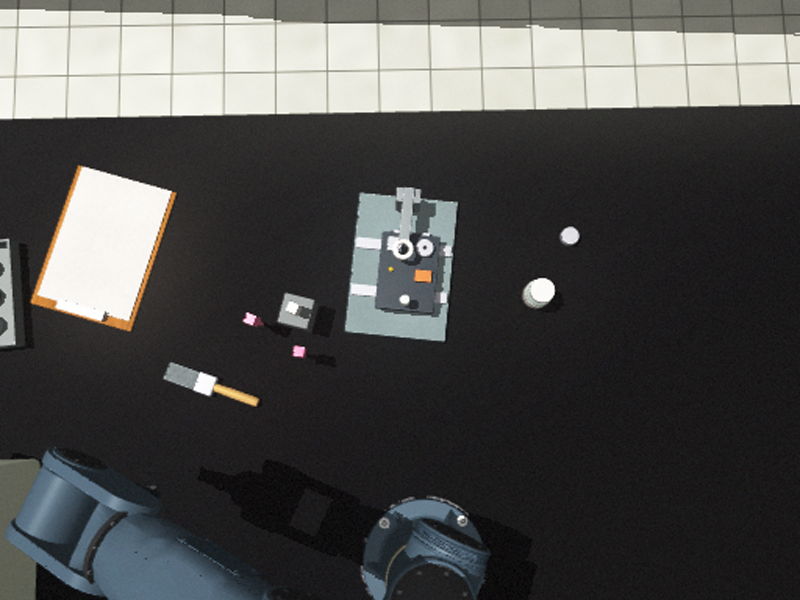

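View pics/side0.png

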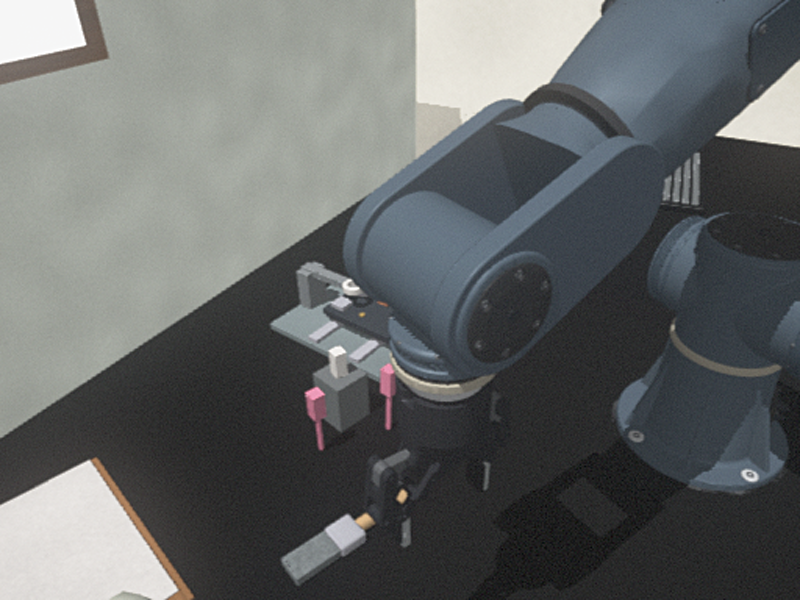

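Top view (800 px scale): ring (404,248), sample disc with dark spot (425,247), datum dot (390,269), copper coupon (424,276), knob (404,299), stand with white handle (293,308). The pink look-alikes are at (252,320) and (300,352), and the jar and spare disc are on the right. Next is one close crop to check the choice.

```bash
cat > h.py <<'E'
import cv2,numpy as np,pickle
def ray(d,u,v,z):
    T=np.linalg.inv(d["camera_from_world"]);w=T[:3,:3]@np.array([(u-d["cx"])/d["fx"],(v-d["cy"])/d["fy"],1]);o=T[:3,3]
    return (o+w*(z-o[2])/w[2])
def proj(d,p):
    c=d["camera_from_world"]@np.append(p,1);return np.array([d["fx"]*c[0]/c[2]+d["cx"],d["fy"]*c[1]/c[2]+d["cy"]])
def crop(d,x,y,w,h,s,fn): cv2.imwrite(fn,cv2.resize(d["pixels"][y:y+h,x:x+w,::-1],None,fx=s,fy=s,interpolation=cv2.INTER_NEAREST))
def blobs(d,lo,hi,roi,hsv=True,amin=4):
    x,y,w,h=roi;im=d["pixels"][y:y+h,x:x+w];im=cv2.cvtColor(im,cv2.COLOR_RGB2HSV) if hsv else im
    n,_,st,ce=cv2.connectedComponentsWithStats(cv2.inRange(im,np.array(lo),np.array(hi)),connectivity=4)
    return [(ce[i]+[x,y],st[i]+[x,y,0,0,0]) for i in range(1,n) if st[i,4]>=amin]
E
python3 - <<'E'
from h import *
d=pickle.load(open("pics/top0.pkl","rb"))
crop(d,150,112,150,120,5,"pics/c1.png")
roi=(150,112,150,120)
print("orange");[print(c.round(2),s,ray(d,*c,.054).round(4)) for c,s in blobs(d,(8,120,90),(25,255,255),roi)]
print("white");[print(c.round(2),s,ray(d,*c,.098).round(4)) for c,s in blobs(d,(0,0,185),(179,40,255),roi)]
print("pink");[print(c.round(2),s,ray(d,*c,.12).round(4)) for c,s in blobs(d,(150,60,90),(179,255,255),roi)]
# base outline (teal-grey)
for c,s in blobs(d,(75,15,90),(105,80,190),roi,amin=300): print("teal",c,s)
E
```

```text
orange
[249.88 171.88] [249 171   3   3   8] [0.5909 0.0547 0.054 ]
[270.38 176.33] [265 173  11   8  79] [ 0.575  -0.0105  0.054 ]
white
[257.26 144.05] [248 120  17  46 351] [0.6708 0.0294 0.098 ]
[266.71 127.86] [265 127   4   3   7] [ 0.7222 -0.0015  0.098 ]
[272.5 149.5] [271 149   4   2   8] [ 0.6524 -0.0178  0.098 ]
[235.14 155.  ] [227 151  17   9 117] [0.6374 0.0993 0.098 ]
[271.71 157.85] [267 153  10  11  75] [ 0.6258 -0.0146  0.098 ]
[286.33 159.97] [284 157   5   7  30] [ 0.6181 -0.06    0.098 ]
[231.84 184.9 ] [224 181  17   9 122] [0.5433 0.1112 0.098 ]
[283.5 190. ] [282 187   4   7  28] [ 0.5237 -0.0483  0.098 ]
[258.5 191. ] [256 189   6   5  26] [0.5224 0.0292 0.098 ]
[186.26 196.32] [182 193   9   8  50] [0.511  0.2521 0.098 ]
[159.25 203.39] [156 200   8   7  28] [0.491  0.3351 0.098 ]
pink
[157.  201.5] [157 200   1   4   4] [0.4943 0.3375 0.12  ]
[164.35 205.77] [162 203   7   6  26] [0.4808 0.3154 0.12  ]
[190.79 224.53] [187 221   9   8  53] [0.4221 0.2359 0.12  ]
teal [241.06798867 137.85977337] [227 123  30  30 706]
teal [283.09610984 141.29977117] [270 127  23  31 437]
teal [247.37925697 193.16460268] [ 221  156   66   63 1938]
```

View pics/c1.png

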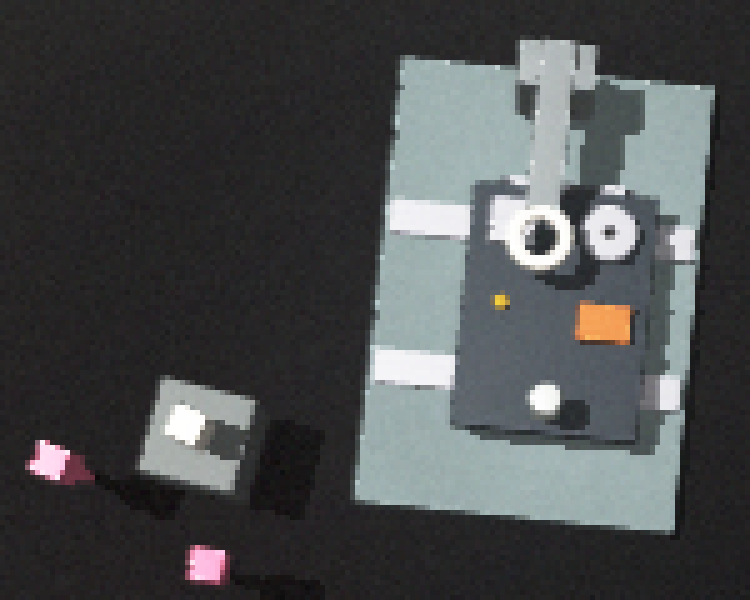

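Choice confirmed in the crop: the ring is (540,237), the disc with its dark spot (609,232), the brass pin (501,301), the knob (545,399), and the white handle in the grey stand (185,425). The pink ones are at (50,460) and (207,565). Now the precise centres.

```bash
cat >> h.py <<'E'
def wcent(d,c,rad,lo,f=None):
    "weighted centroid of brightness above lo within rad of c (native px)"
    g=(cv2.cvtColor(d["pixels"],cv2.COLOR_RGB2GRAY).astype(float) if f is None else f(d["pixels"].astype(float)))
    v,u=np.mgrid[:384,:512];w=np.clip(g-lo,0,None)*((u-c[0])**2+(v-c[1])**2<rad**2)
    return np.array([(w*u).sum(),(w*v).sum()])/w.sum()
yellow=lambda p:np.clip((p[...,0]+p[...,1])/2-p[...,2],0,None)
E
python3 - <<'E'
from h import *
d=pickle.load(open("pics/top0.pkl","rb")); P=d["pixels"]
print("samples ring,disc,coupon,knob,handle,arm",*[P[v,u].tolist() for u,v in((254,159),(269,160),(248,155),(258,190),(185,194),(258,140))])
# ring circle via Hough on 8x crop
def hough(x,y,w,h,r0,r1,s=8):
    g=cv2.GaussianBlur(cv2.resize(cv2.cvtColor(P[y:y+h,x:x+w],cv2.COLOR_RGB2GRAY),None,fx=s,fy=s,interpolation=cv2.INTER_CUBIC),(0,0),4)
    c=cv2.HoughCircles(g,cv2.HOUGH_GRADIENT_ALT,1.5,20,param1=150,param2=0.5,minRadius=int(r0*s),maxRadius=int(r1*s))
    return [] if c is None else [((q[:2]+.5)/s-.5+[x,y],q[2]/s) for q in c.reshape(-1,c.shape[-1])]
for n,roi,rr in(("ring",(248,148,20,22),(5,9)),("disc",(263,148,18,22),(4.5,8)),("knob",(250,182,18,18),(2,6))):
    print(n,[(c.round(2),round(float(q),2)) for c,q in hough(*roi,*rr)])
print("datum w",wcent(d,(250,172),3.5,15,yellow),"knob w",wcent(d,(259,191.3),5,120),"handle w",wcent(d,(186.5,196.5),6,175))
g=cv2.cvtColor(P,cv2.COLOR_RGB2HSV)
m=((P.min(2)>60)).astype(np.uint8);m[:,:215]=0;m[:,295:]=0;m[:122]=0;m[225:]=0
c=max(cv2.findContours(m,0,2)[0],key=cv2.contourArea);
pts=np.array([ray(d,*q[0],.02)[:2] for q in c]).astype(np.float32)
print("base rect",cv2.minAreaRect(pts))
for nm,roi,th,z in(("stand",(172,182,36,32),70,.085),):
    x,y,w,h=roi;mm=(P[y:y+h,x:x+w].max(2)>th).astype(np.uint8);c=max(cv2.findContours(mm,0,2)[0],key=cv2.contourArea)
    print(nm,cv2.minAreaRect(np.array([ray(d,*(q[0]+[x,y]),z)[:2] for q in c]).astype(np.float32)))
mm=(P[188:204,178:194].min(2)>185).astype(np.uint8);c=max(cv2.findContours(mm,0,2)[0],key=cv2.contourArea)
print("handle",cv2.minAreaRect(np.array([ray(d,*(q[0]+[178,188]),.13)[:2] for q in c]).astype(np.float32)))
D=d["depth"];T=np.linalg.inv(d["camera_from_world"])
def zat(u,v):
    k=D[v,u];return round(float((T@np.array([(u-d["cx"])/d["fx"]*k,(v-d["cy"])/d["fy"]*k,k,1]))[2]),4)
print("heights ring254,159 disc knob handle pink1 pink2",[zat(*q) for q in((253,159),(276,158),(259,191),(186,196),(160,203),(191,224))])
E
```

```text
samples ring,disc,coupon,knob,handle,arm [232, 231, 232] [235, 235, 238] [214, 213, 220] [249, 250, 249] [255, 254, 254] [184, 191, 191]
ring [(array([257.12, 158.62]), 6.82)]
disc [(array([271.  , 157.88]), 5.48)]
knob [(array([258.19, 191.12]), 3.0)]
datum w [249.67689531 171.75691937] knob w [258.49       191.15833333] handle w [186.49267873 196.33821418]
base rect ((0.6106670498847961, 0.03219772130250931), (0.21050743758678436, 0.3143959045410156), 82.98252868652344)
stand ((0.505374550819397, 0.24571630358695984), (0.062384650111198425, 0.06124434247612953), 74.54060363769531)
handle ((0.50716233253479, 0.24722763895988464), (0.021893292665481567, 0.0188512671738863), 62.093284606933594)
heights ring254,159 disc knob handle pink1 pink2 [0.1004, 0.0593, 0.0959, 0.1286, 0.1133, 0.1187]
```

```bash
cat >> h.py <<'E'
from scipy.spatial.transform import Rotation as R
YAW=-0.1225
def down(yaw): # tool z down, tool y along yaw+90deg
    y=np.array([-np.sin(yaw),np.cos(yaw),0]);z=np.array([0,0,-1.]);return R.from_matrix(np.c_[np.cross(y,z),y,z]).as_quat()
E
python3 - <<'E'
from h import *
from cell import r
d=pickle.load(open("pics/top0.pkl","rb"))
dark=wcent(d,(271.3,158),2.6,-200,lambda p:-p.mean(2)); print("burn",dark)
ring=ray(d,257.12,158.62,.098);disc=ray(d,271.1,157.9,.064);dat=ray(d,249.68,171.76,.056);knob=ray(d,258.4,191.14,.097);han=ray(d,186.49,196.3,.130)
for n in("ring","disc","dat","knob","han"): print(n,globals()[n].round(4))
c,s=np.cos(YAW),np.sin(YAW);A=np.array([[c,s],[-s,c]])
for n,p in(("ring-dat",ring-dat),("ring-disc",ring-disc),("ring-knob",ring-knob)): print(n,(A@p[:2]).round(4),p.round(4))
for yaw in(YAW,YAW+np.pi):
    print(yaw,r.inverse_kinematics([knob[0],knob[1],.083],down(yaw)))
for yaw in np.array([-.27,-.27+np.pi]):
    print(yaw,r.inverse_kinematics([han[0],han[1],.113],down(yaw)))
E
```

```text
burn [271.42723881 157.95895522]
ring [0.6244 0.031  0.098 ]
disc [ 0.6329 -0.0141  0.064 ]
dat [0.5909 0.0553 0.056 ]
knob [0.5221 0.0295 0.097 ]
han [0.5068 0.2469 0.13  ]
ring-dat [ 0.0362 -0.0201] [ 0.0335 -0.0243  0.042 ]
ring-disc [-0.0139  0.0437] [-0.0085  0.0451  0.034 ]
ring-knob [0.1014 0.014 ] [0.1023 0.0015 0.001 ]
-0.1225 [-3.26254904e-02  5.46931666e-01  1.84816311e+00 -4.44089210e-16
  7.46497877e-01 -1.48092182e+00]
3.019092653589793 [-3.26254904e-02  5.46931666e-01  1.84816311e+00 -4.44089210e-16
  7.46497877e-01  1.66067084e+00]
-0.27 [ 3.70807342e-01  5.55525638e-01  1.72718203e+00 -4.44089210e-16
  8.58884985e-01 -9.29988984e-01]
2.871592653589793 [ 3.70807342e-01  5.55525638e-01  1.72718203e+00 -4.44089210e-16
  8.58884985e-01  2.21160367e+00]
```

Run:
```python
from h import *
from cell import r,optics
d=pickle.load(open("pics/top0.pkl","rb"))
X=np.array([np.cos(YAW),np.sin(YAW)])
for z in(0,.012,.03): print("ring from near edge",z,(ray(d,252.8,215,z)[:2]+.18*X).round(4))
print("ring from column",(ray(d,261.1,123.9,.0955)[:2]-.112*X).round(4))
r.set_gripper(.75,40)
r.move_to([.5221,.0295,.20],down(YAW)); print(r.current_t(),r.current_tool_pos())
d=optics.get_image("side");pickle.dump(d,open("pics/side1.pkl","wb"))
x,y,w,h=170,150,150,115
crop(d,x,y,w,h,5,"pics/c2.png")
for n,p in(("ring",(.6244,.031,.098)),("datum",(.5909,.0553,.056)),("disc",(.6329,-.0141,.064)),("knob",(.5221,.0295,.097)),("handle",(.5068,.2469,.13))):
    print(n,proj(d,p).round(2),((proj(d,p)-[x,y]+.5)*5).round(0))
```

```text
ring from near edge 0 [0.6356 0.0266]
ring from near edge 0.012 [0.6345 0.0266]
ring from near edge 0.03 [0.633  0.0265]
ring from column [0.6249 0.0294]
2.5583 [0.52208613 0.03014139 0.20006982]
ring [224.73 181.46] [276. 160.]
datum [230.48 200.57] [305. 255.]
disc [231.28 183.46] [309. 170.]
knob [255.22 190.71] [429. 206.]
handle [214.39 224.3 ] [224. 374.]
```

View pics/c2.png

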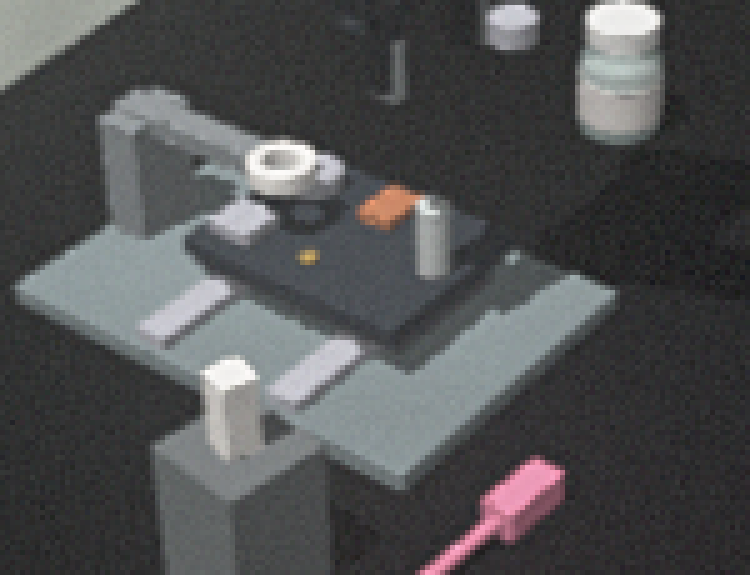

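Side crop: the ring is at (281,159), the pin (308,257) and the knob top (431,203). All are within about 1 px of the prediction. One pink look-alike is lying tilted at (525,495), and it stood upright before, so I'm checking that before going on.

Run:
```python
from h import *
from cell import r,optics
t=optics.get_image("top");pickle.dump(t,open("pics/top1.pkl","wb"))
s=optics.get_image("side")
a=t["pixels"][100:290,130:330,::-1];b=s["pixels"][150:340,130:330,::-1]
cv2.imwrite("pics/c3.png",cv2.resize(np.hstack([a,b]),None,fx=2,fy=2,interpolation=cv2.INTER_NEAREST))
for f in(t,s): print([(c.round(1),q[4]) for c,q in blobs(f,(150,60,90),(179,255,255),(100,100,300,280))])
s0=pickle.load(open("pics/side0.pkl","rb"));print([(c.round(1),q[4]) for c,q in blobs(s0,(150,60,90),(179,255,255),(100,100,300,280))])
print(r.current_contact_force())
```

```text
[(array([169.2, 221.9]), np.int64(17)), (array([160. , 224.5]), np.int64(25)), (array([152. , 227.5]), np.int64(13)), (array([216.8, 229.5]), np.int64(131)), (array([136.8, 230.7]), np.int64(6)), (array([147.5, 231. ]), np.int64(4))]
[(array([268.9, 253.3]), np.int64(285)), (array([214. , 311.9]), np.int64(378))]
[(array([247.8, 249.7]), np.int64(260)), (array([202.3, 262.7]), np.int64(311))]
[0.3697809  0.44955652 0.52775383]
```

View pics/c3.png

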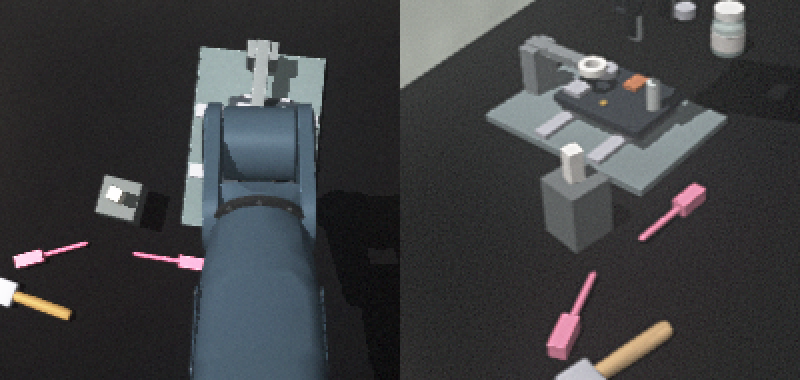

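Both pink look-alikes have toppled. They were standing on their points and there is no contact force reading, so I think they fell on their own; they now lie clear of everything. From here the top view is blocked by the arm, but the side view is clear. Gripping and sliding next.

```bash
cat >> h.py <<'E'
def side_meas(s):
    "datum and ring-u in side view"
    B=[b for b in blobs(s,(15,110,90),(32,255,255),(185,160,110,60),amin=2)]
    P=s["pixels"];x,y,w,h=205,170,40,24
    return [(c.round(2),int(q[4])) for c,q in B]
E
python3 - <<'E'
from h import *
from cell import r,optics
p=np.array([.5221,.0295,.083])
r.move_linear(p,vel=.12); r.set_gripper(0,40); print(r.current_opening(),r.current_tool_pos(),r.current_contact_force())
s=optics.get_image("side");print("side after grip",side_meas(s),wcent(s,(231,201),4,20,yellow))
q=p+[.0332,-.0246,0]
r.move_linear(q,vel=.06); r.sleep(.3)
s=optics.get_image("side");pickle.dump(s,open("pics/side2.pkl","wb"))
print(r.current_t(),r.current_tool_pos(),r.current_contact_force(),side_meas(s))
crop(s,190,150,100,75,8,"pics/c4.png")
print("pred datum under ring",proj(s,(.6244,.031,.056)))
E
```

```text
0.21957654396087778 [0.52228163 0.02946214 0.08339728] [-2.11237402 -0.40191896  6.36413395]
side after grip [(array([230.8, 201.4]), 5)] [230.57530864 201.16296296]
5.5417 [0.55575567 0.00481439 0.08342515] [ 1.17719816 -1.46057271  5.26004384] []
pred datum under ring [225.52800778 193.47468736]
```

View pics/c4.png

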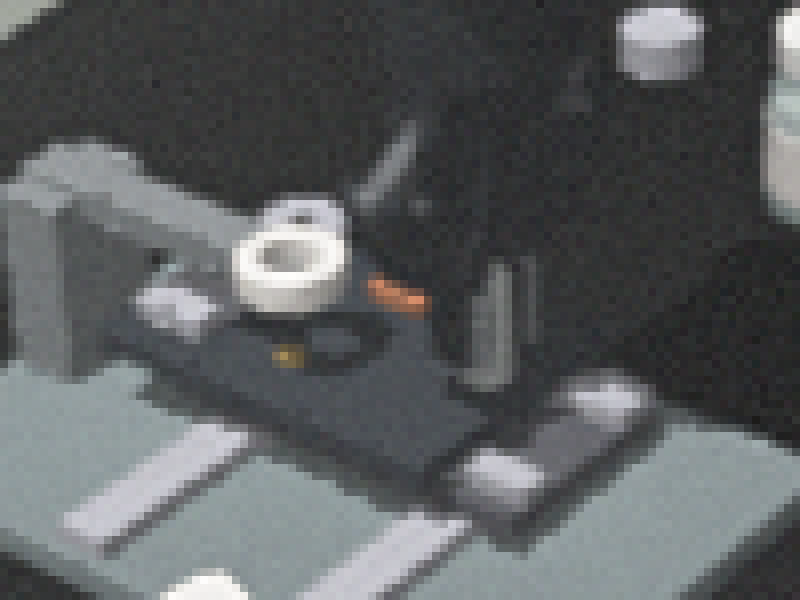

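```bash
cat >> h.py <<'E'
def ring_side(s):
    "subpixel left/right edges of the ring on a few rows -> u centre, and top/bottom on its columns"
    g=cv2.cvtColor(s["pixels"],cv2.COLOR_RGB2GRAY).astype(float)
    def edges(l,c):
        # outermost half-level crossings around c, level between 150 and 235
        t=195.;i=np.where(l>t)[0];a,b=i[0],i[-1]
        return a-(l[a]-t)/(l[a]-l[a-1]), b+(l[b]-t)/(l[b]-l[b+1])
    rows=[edges(g[v,212:240],0) for v in (182,183,184,185)]
    return [(round(a+212,2),round(b+212,2),round((a+b)/2+212,2)) for a,b in rows]
def edge_cols(s,us):
    pass
E
python3 - <<'E'
from h import *
s1=pickle.load(open("pics/side1.pkl","rb"));s2=pickle.load(open("pics/side2.pkl","rb"))
for s,c in((s1,(231,201)),(s2,(225.6,193.8))):
    print(ring_side(s)); print("datum",[wcent(s,c,rad,lo,yellow).round(2) for rad in(3,4) for lo in(15,30)])
    u,v=np.round(c).astype(int);print(yellow(s["pixels"].astype(float))[v-3:v+4,u-4:u+5].astype(int))
print("pred ring u",proj(s1,(.6244,.031,.098)),proj(s1,(.6244,.031,.091)))
E
```

```text
[(np.float64(218.78), np.float64(236.33), np.float64(227.56)), (np.float64(218.92), np.float64(237.08), np.float64(228.0)), (np.float64(219.48), np.float64(236.18), np.float64(227.83)), (np.float64(220.17), np.float64(235.0), np.float64(227.58))]
datum [array([231.25, 200.93]), array([231.23, 200.93]), array([231.25, 200.93]), array([231.23, 200.93])]
[[ 0  0  0  0  0  0  0  0  0]
 [ 0  0  0  0  6  6  0  0  0]
 [ 0  0  5 33 56 60 26  0  0]
 [ 0  0 18 63 88 80 35  0  0]
 [ 0  0  1 37 55 40  5  0  0]
 [ 0  0  0  0  0  0  0  0  0]
 [ 0  0  0  0  0  0  0  0  0]]
[(np.float64(218.81), np.float64(232.38), np.float64(225.6)), (np.float64(218.89), np.float64(231.83), np.float64(225.36)), (np.float64(219.42), np.float64(230.87), np.float64(225.14)), (np.float64(220.18), np.float64(228.45), np.float64(224.32))]
datum [array([225.56, 194.14]), array([225.4 , 194.09]), array([225.56, 194.14]), array([225.4 , 194.09])]
[[ 0  0  0  0  0  0  0  0  0]
 [ 0  0  0  0  0  1  0  0  0]
 [ 0  0  6 31 23 15  1  0  0]
 [ 0  0 30 61 41 32  7  0  0]
 [ 0  0  8 30 35 28  3  0  0]
 [ 0  0  0  0  0  0  0  0  0]
 [ 0  0  0  0  0  0  0  0  0]]
pred ring u [224.72595734 181.46233448] [224.86182163 183.49718137]
```

Run:
```python
from h import *
from cell import r,optics
p=np.array(r.current_tool_pos())
r.set_gripper(.75); r.move_linear(p+[0,0,.10],vel=.2); r.move_to([.47,.27,.24],down(YAW))
t=optics.get_image("top");s=optics.get_image("side")
pickle.dump((t,s),open("pics/ts3.pkl","wb"));print(r.current_t())
a=cv2.resize(t["pixels"][140:205,235:300,::-1],None,fx=6,fy=6,interpolation=cv2.INTER_NEAREST)
b=cv2.resize(s["pixels"][160:225,195:260,::-1],None,fx=6,fy=6,interpolation=cv2.INTER_NEAREST)
cv2.imwrite("pics/c5.png",np.hstack([a,b]))
d0=pickle.load(open("pics/top0.pkl","rb"))
for d in(d0,t):
    o=[(c,q[4]) for c,q in blobs(d,(5,150,120),(20,255,255),(240,140,50,60),amin=30)]
    print("copper",o,ray(d,*o[0][0],.056).round(4) if o else "")
print("knob0",ray(d0,*wcent(d0,(258.4,191.1),5,120),.097).round(4),"pred ring/datum px",proj(t,(.6244,.031,.098)),proj(t,(.6244,.031,.056)))
k=proj(t,(.5553,.0049,.097));k=wcent(t,k,5,120);print("knob",k,ray(t,*k,.097).round(4))
print("datum top",wcent(t,(257.1,161),4,12,yellow))
```

```text
7.8917
copper [(array([270.39726027, 176.31506849]), np.int64(73))] [ 0.5747 -0.0105  0.056 ]
copper [(array([277.3943662 , 165.87323944]), np.int64(71))] [ 0.6081 -0.0339  0.056 ]
knob0 [0.522  0.0292 0.097 ] pred ring/datum px [257.11725418 158.61885793] [257.03238963 161.30811429]
knob [265.59540488 180.27991034] [0.5556 0.0063 0.097 ]
datum top [256.44816054 161.21070234]
```

View pics/c5.png

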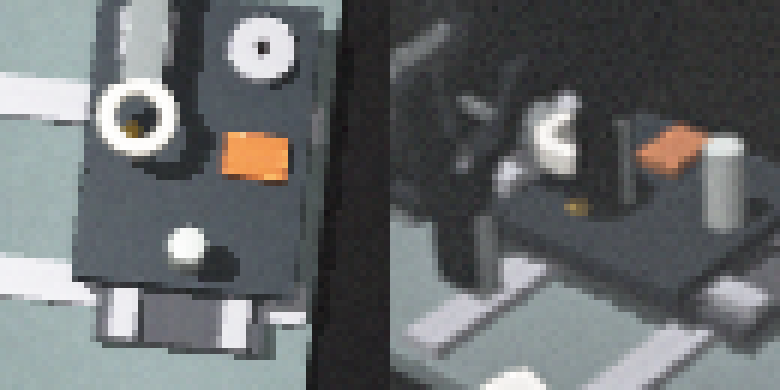

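Slid so far: the top view shows the pin inside the bore, (133,128) against the ring centre (137,118), and the side view shows it under the ring. Copper and knob displacements agree with the command. The pin looks 1.5–2 mm off in y, so I'll regrip, trim it, pause, and then slide on to the disc.

Run:
```python
from h import *
from cell import r,optics
t,s=pickle.load(open("pics/ts3.pkl","rb"))
g=ray(t,278.1,147.5,.064)
b=wcent(t,(278.2,147.4),2.6,-200,lambda p:-p.mean(2));m=wcent(t,(278.1,147.5),7.5,140)
disc=ray(t,*((m+b)/2),.064);print(g,b,m,disc)
ring=np.array([.6242,.0303])
p=np.array([.5556,.0050,.083])
r.move_to([*p[:2],.185],down(YAW)); r.move_linear(p,vel=.12); r.set_gripper(0,40)
tr=np.array([-.0003,-.0016,0])
r.move_linear(p+tr,vel=.03); r.sleep(1.2); print(r.current_t(),r.current_tool_pos())
dv=ring-disc[:2];print("slide",dv)
q=p+[*dv,0]
r.move_linear(q,vel=.06); r.sleep(.4);print(r.current_t(),r.current_tool_pos(),r.current_contact_force())
r.set_gripper(.75); r.move_linear(q+[0,0,.1],vel=.2); r.move_to([.47,.27,.24],down(YAW))
t=optics.get_image("top");s=optics.get_image("side");pickle.dump((t,s),open("pics/ts4.pkl","wb"));print(r.current_t())
a=cv2.resize(t["pixels"][140:205,235:300,::-1],None,fx=6,fy=6,interpolation=cv2.INTER_NEAREST)
b=cv2.resize(t["pixels"][175:240,155:220,::-1],None,fx=6,fy=6,interpolation=cv2.INTER_NEAREST)
cv2.imwrite("pics/c6.png",np.hstack([a,b]))
o=[c for c,q_ in blobs(t,(5,150,120),(20,255,255),(240,140,50,60),amin=30)];c1=ray(t,*o[0],.056)[:2]
print("copper disp",c1-[.6081,-.0339]);print("pred burn px",proj(t,(.6242,.0303,.064)))
k=proj(t,(q[0],q[1],.097));k=wcent(t,k,5,120);print("knob disp",ray(t,*k,.097)[:2]-[.5556,.0063])
```

```text
[ 0.66626918 -0.03746246  0.064     ] [278.35151156 147.51689389] [278.15417331 147.54731526] [ 0.66615352 -0.03794914  0.064     ]
11.9083 [0.55557502 0.00333605 0.08343865]
slide [-0.04195352  0.06824914]
13.8167 [0.51384062 0.07360522 0.08338018] [0.2028173  1.27758664 7.35419198]
15.9167
copper disp [-0.04147362  0.06958498]
pred burn px [257.26906983 160.86412844]
knob disp [-0.04168586  0.06904348]
```

View pics/c6.png

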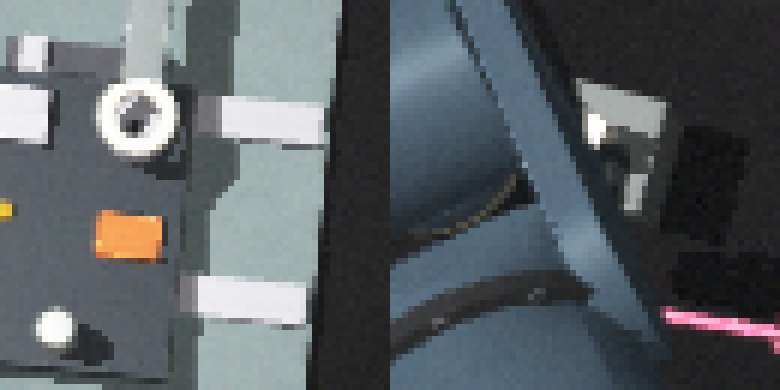

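Run:
```python
from h import *
d0=pickle.load(open("pics/top0.pkl","rb"));d1=pickle.load(open("pics/top1.pkl","rb"));s1=pickle.load(open("pics/side1.pkl","rb"))
def rect(d,x,y,w,h,th,z,s=8):
    g=cv2.resize(d["pixels"][y:y+h,x:x+w].min(2),None,fx=s,fy=s,interpolation=cv2.INTER_CUBIC)
    c=max(cv2.findContours((g>th).astype(np.uint8),0,1)[0],key=cv2.contourArea)
    W=np.array([ray(d,*((q[0]+.5)/s-.5+[x,y]),z)[:2] for q in c])
    R_=cv2.minAreaRect((W*1000).astype(np.float32));print(th,[np.round(v,1) for v in R_])
for d in(d0,d1):
    for th in(170,200,225): rect(d,177,187,20,19,th,.13)
for th in(200,215,230,240): rect(s1,205,215,22,30,th,.13)
print(s1["pixels"][220:232:2,209:224].mean(2).astype(int))
```

```text
170 [array([507.1, 247.7]), array([28.6, 29.7]), np.float64(8.8)]
200 [array([507.1, 246.9]), array([21.5, 21.6]), np.float64(64.6)]
225 [array([506.9, 246.8]), array([19.6, 19.9]), np.float64(64.5)]
170 [array([512.7, 248.9]), array([30.9, 35.7]), np.float64(75.0)]
200 [array([507., 247.]), array([21.5, 21.8]), np.float64(64.6)]
225 [array([506.9, 246.7]), array([19.6, 19.9]), np.float64(64.1)]
200 [array([505.3, 245.5]), array([21.4, 22. ]), np.float64(62.5)]
215 [array([505.2, 245.6]), array([20.2, 20.8]), np.float64(64.3)]
230 [array([505. , 245.4]), array([19.2, 19.4]), np.float64(64.6)]
240 [array([505.2, 245.4]), array([18.4, 18.4]), np.float64(64.6)]
[[150 149 152 146 148 142 144 147 152 146 148 146 145 150 148]
 [152 143 145 161 195 239 253 246 248 242 168 142 145 148 149]
 [157 206 252 247 243 240 238 239 239 242 249 237 158 146 149]
 [114 145 182 222 243 243 243 242 246 232 180 160 151 145 148]
 [ 72 133 189 191 198 198 154 145 143 139 145 146 145 146 160]
 [ 51 105 165 189 189 174 145 145 147 144 139 149 137 136 145]]
```

Run:
```python
from h import *
from cell import r,optics
H=np.array([.506,.246]);Q=down(-.445)
r.set_gripper(.6); r.move_to([*H,.20],Q); r.move_linear([*H,.113],vel=.12); print(r.current_contact_force(),r.current_tool_pos())
r.set_gripper(0,50); print(r.current_opening(),r.current_contact_force(),r.current_tool_pos())
r.move_linear([*H,.235],vel=.1); print(r.current_opening(),r.current_contact_force())
r.move_linear([.6235,.0300,.235],vel=.12); r.sleep(.3)
t=optics.get_image("top");s=optics.get_image("side");pickle.dump((t,s),open("pics/ts5.pkl","wb"));print(r.current_t(),r.current_tool_pos())
a=cv2.resize(t["pixels"][125:190,225:290,::-1],None,fx=6,fy=6,interpolation=cv2.INTER_NEAREST)
b=cv2.resize(s["pixels"][140:205,195:260,::-1],None,fx=6,fy=6,interpolation=cv2.INTER_NEAREST)
cv2.imwrite("pics/c7.png",np.hstack([a,b]))
for z in(.132,.17): print("pred stem side",proj(s,(.6235,.03,z)))
print("pred ring side",proj(s,(.6235,.03,.098)))
```

```text
[0.36309937 0.45907855 0.6575586 ] [0.50637554 0.24628674 0.11383115]
0.22606541499287452 [-1.28588288 -0.25448774  5.86252798] [0.50631083 0.24618852 0.1137048 ]
0.22921758440483203 [ 0.56502668 -0.58433898 -1.05637967]
21.7833 [0.62349521 0.0300386  0.23501544]
pred stem side [224.50759583 171.30804121]
pred stem side [223.73793121 159.65366977]
pred ring side [225.17297283 181.38327468]
```

View pics/c7.png

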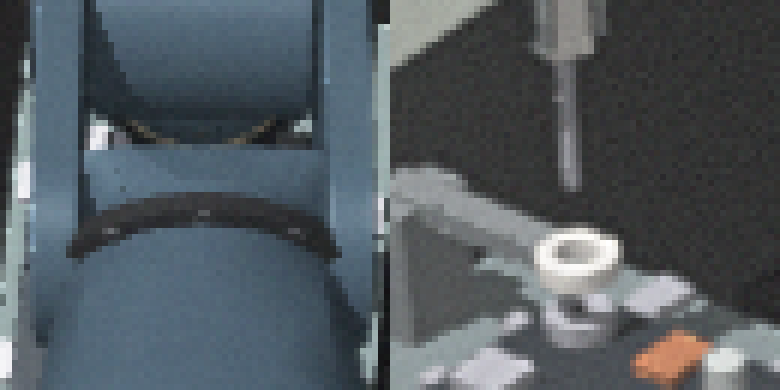

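Side crop: the tip is at (571,190), which matches the commanded pose to 0.2 px, and the ring centre is at (577,252). That's about 1 mm of residual, so I'll trim and lower.

Run:
```python
from h import *
from cell import r,optics
P=[.6229,.0295]
r.move_linear([*P,.235],vel=.03); r.move_linear([*P,.1742],vel=.03); r.sleep(.5)
s=optics.get_image("side");pickle.dump(s,open("pics/s6.pkl","wb"))
print(r.current_t(),r.current_tool_pos(),r.current_contact_force(),r.current_opening())
crop(s,200,145,70,60,9,"pics/c8.png")
for z in(.07,.098,.14): print(((proj(s,(*P,z))-[200,145]+.5)*9).round())
```

```text
24.7583 [0.62289212 0.02947301 0.17420535] [-0.30287268  0.15798676 -1.56340527] 0.22787246497188324
[238. 404.]
[233. 332.]
[226. 219.]
```

View pics/c8.png

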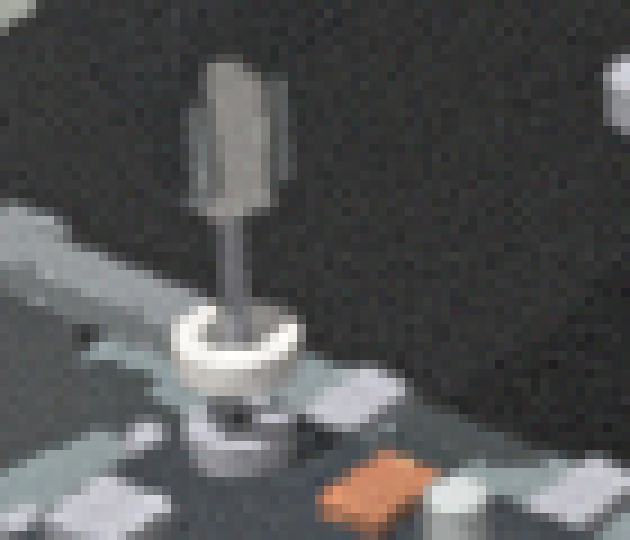

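Run:
```python
from cell import r
import numpy as np
print(np.abs(r.current_qvel()).max(),r.current_contact_force()); r.hand_in()
```

```text
0.002062833475345271 [-0.30287268  0.15798676 -1.56340527]
the job is handed in; nothing more can be done
```

I carried out the whole sequence and handed in at about 25 s, still holding the electrode through the ring. No verdict is reported, so the figures below are from my own last checks.

- **Datum pin:** I slid it under the ring, checked it in both cameras and found it about 1.5–2 mm off. I regripped, trimmed by 1.6 mm and paused 1.2 s; I didn't take another picture after the trim.
- **Sample disc:** the top view puts it within about 1–1.5 mm of the ring axis.
- **Electrode:** I gripped it by the square handle, aligned to its flats, and lowered it through the bore. In the side view the stem is centred in the ring to about 1 mm.
- **Depth along the side camera's line of sight:** this is less certain, to about 1.5–2 mm, because the arm hid the top view.
- **Tip height:** about 6.5 mm above the disc, worked out from the arm's position. In the last picture the handle's lower edge agrees with this to about 2 mm.
- **Contact and motion:** the arm was still at hand-in. The force reading was about 1.6 N, up from about 1.2 N just after the lift. That is roughly the electrode's weight plus drift, with no sign of contact.

**Disagreements and surprises:**
- **Camera offset:** the two cameras differed by about 2 mm in absolute position, so I used averages and relative measurements.
- **Base outline:** my first estimate of the ring from the stage base outline was 9–15 mm off. I dropped it in favour of the ring and column measurements.
- **Pink look-alikes:** both toppled early in the run, during or before my first move. I felt no contact, so they probably fell on their own, but I can't rule out that the arm knocked them.
- **Jar, brush and spare disc:** I did not approach them and they looked undisturbed in the views I had. I did not measure them.

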